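# Photograph the dish on the tilting-arc camera stand

## Robot

A 7-joint arm with a two-finger parallel gripper is mounted at the origin on the work surface. World frame = base frame: x ahead of the robot, y to its left, z up, the work surface at z = 0. Lengths are in m, angles in rad, forces in N, time in s.
With the tool pointing down it reaches from about 0.4 to 0.875 m from the base axis. Payload 19.3 kg.
Tool frame: the origin (TCP) lies on the centre line of the jaws, within the pads' length; the fingertips stand 14 mm ahead of it and the grasp point (between the pads) lies 5 mm behind it; x points along the fingers, y is the direction in which the jaws open and shut, and the axes are right-handed (so a half turn about x gives the same grasp; the last joint's range is limited). The gripper opens to 85 mm and grips with 20 to 120 N. Pads are 22 mm wide; open, the fingers measure 114 mm over their backs; the gripper's body (76 mm by 85 mm) begins 54 mm behind the grasp point. The pads swing forward as they close: fully open they stand 13 mm farther back than shut.
Start: joints at [-1.204, 0.521, -0.036, 1.599, 0.021, 1.021, -0.113], TCP at [0.264, 0.566, 0.245] pointing down, gripper open.
Joint ranges: [-2.91, 2.91], [-0.3, 2.13], [-1.5, 1.42], [0.17, 2.43], [-1.26, 4.41], [0.16, 1.93], [-2.52, 2.52]. Speed limits (rad/s): [1.89, 1.89, 2.39, 2.39, 3.01, 3.01, 3.01].

## Interface

Orientations are given as [roll, pitch, yaw] about the fixed x, y, z axes, in that order (R = Rz(yaw) Ry(pitch) Rx(roll)).
In Python, from workcell import monitor, optics, bot gives the robot as it stands.
- The arm moves only by the tool arm_command, never from a script. Its arguments are lists of equal length, an entry for each row: "delta_pos": the shift along the tool's x, y, z as a fraction of full scale, a list of three; "rotation": the turn, a rotation vector about the tool's x, y, z as a fraction of full scale, a list of three. In form: {"delta_pos": [[dx, dy, dz], ...], "rotation": [[wx, wy, wz], ...]}. A call has 1 to 10 rows; each row shifts and turns the pose as measured when the row begins, along the tool's axes as they then stand; what a row does not reach is not made up. Full scale, the value 1, is 30 mm for a shift and 6 degrees for a turn. A row lasts 1/10 s, in which the tool goes at most 50 mm and 8.59 degrees, less where a joint would pass 70% of its speed; a pose out of reach is approached as far as the arm can. A call with a number of a shift or a turn outside -1 to 1 is refused whole. A call with a gripper value outside its range is refused whole. "gripper" is the closure, from -1 (fully open) to 1 (shut), so that 0 is half open, set as the call begins (left out, the last holds). The fingers move at their own pace and stop on an object; "grip_force" is the grip in N (left out, the last holds). Time passes only in rows, so rows that do not move let the fingers close. It gives the time, the measured TCP pose, the force and the opening at its end, in the units of the state.
- monitor.observe(): the state, without advancing time (a new reading comes with each control period).
- optics.grab_frame(name): name is "side" or "top"; returns the picture (480x640x3 uint8, red, green, blue); there is no depth.
- optics.camera_params(name): a dict with "fx", "fy", "cx", "cy" (pixels), "dist_coeffs" ([k1, k2, p1, p2, k3] as OpenCV has them; the pictures are not rectified), "origin" and "rotation" of the camera in the world. Camera axes: x right, y down, z forward; pixel columns grow to the right and rows downward; lengths in m; the calibration is good to about 2 mm. A picture is of the moment at which its call begins. camera_params takes no time and is no camera call.
- bot.job_done(): hands the job in, once; it reports no verdict.
The state is a dict: "clock": time; "qpos": joint angles; "qd": joint speeds; "joint_efforts": joint torques, N m; "position": TCP position; "tool_rot": TCP orientation; "force": force on the tool from outside, world axes, zero at the start; "moment": the same for the moment, N m; "grip_width": finger opening in m.
Only numpy, scipy, OpenCV 4.12 (cv2) and the standard library are available. Lean on these libraries where they do the work, as an engineer would, in place of code of your own. Each camera call takes 0.05 s, during which the arm holds its last target. There are 200 camera calls.

## Task

Slide the camera carriage along the curved rods of the stand until the camera looks straight down on the dish, with its pointer at the red zero mark of the scale. Then take the picture with the orange release key: half-press it to its first stop, hold it there for about a second so that the camera focuses, press it fully down, and let it come up again. Never press the key fully down while the camera is off its mark, and do not disturb the dish, the tube rack, the bottle or the jar.

Things in the scene. Friction and masses are not known exactly. Their poses are not given: they have to be found in the camera images.
- stand: Fixed camera stand; origin under the dish's place, on the worktop; x to its back, y to its left, z up. White base 370 x 150 x 19 mm (from 120 mm in front of the origin to 250 mm behind), round black stage of 100 mm diameter under the dish, and a grey clamp block 60 x 116 mm, 97 mm high, 190 mm behind the origin, from which the rods rise.
- arc_centre (a point): Centre of the arc of the rods, 45 mm above the worktop in the middle of the dish; axes as the stand's. Two parallel bent steel rods, 12 mm thick, 72 mm apart, run in an arc of 190 mm radius about this point, in the plane of x and z, from the clamp block at the back up over the dish.
- arc_end (a point): Middle of the grey bridge (98 mm wide) that joins the front ends of the two rods, at the front of the arc, 55 degrees down from its top.
- zero_mark (a point): Broad red zero mark at the very top of the white scale, which runs beside the left rod with a black mark each 10 degrees; 68 mm to the left of the stand's middle, 235 mm above the worktop. The carriage has a red pointer on its left edge.
- camera (a joint): Tilt of the camera carriage about the arc centre, rad: 0 when it is at the top of the arc and the camera looks straight down (pointer at the red mark); positive when it is down the arc to the front (to -x of the stand), up to 0.75; negative past the top, to -0.35. The carriage (about 0.45 kg) stays where it is left: a friction brake holds it; sliding it takes about 3 to 7 N at the grip.
- grip (a point): Centre of the blue grip block on the camera carriage, 228 mm from the arc centre in line with the lens. z points outward, away from the lens; y across the rods; x along them to the back. The block is 44 mm along x, 26 mm along y, 46 mm along z and free on all sides above the carriage top (102 mm along y, 56 mm along x), which lies 23 mm below this centre.
- key_top (a point): Centre of the top of the orange release key, 40 mm diameter, 60 mm above the worktop at rest, pressed straight down. It goes 5 mm down to its first stop against 2 to 4 N; there it yields again only at about 9 N, goes 5 mm more and ends at about 12 N. It springs back when let go.
- release: Release unit: a fixed white box 90 x 80 mm, 36 mm high, on the worktop to the left or right of the stand, origin under its centre; the orange key is in the middle of its top.
- key_first (a joint): First part of the key's travel, m: 0 released, 0.005 at the first stop (half-pressed).
- key_second (a joint): Second part of the key's travel, beyond the first stop, m: 0 until pushed past the first stop, 0.005 fully pressed.
- dish_centre (a point): Centre of the open glass dish, 68 mm diameter, 14 mm high, loose (40 g) on the stage in the middle of the stand. To be left alone.
- rack_centre (a point): Centre of the blue tube rack (half-way up its 70 mm), 150 mm along its x, 102 mm along y, with capped vials up to 96 mm high; loose, beside the stand on the side where the release unit is not. To be left alone.
- bottle: Amber bottle, 60 mm diameter, 125 mm high, origin at its underside; loose on the worktop. To be left alone.
- jar: Clear jar with a black cap, 56 mm diameter, 65 mm high, origin at its underside; loose on the worktop. To be left alone.

How it is judged:
On the way, in this order (a step that is already met when the one before it is completed fails the run):
1. the camera is at rest at the zero mark, looking straight down (within 0.04 rad), the key not pressed (value of joint camera between -0.04 and 0.04 rad and velocity of joint camera between -0.03 and 0.03 rad/s and value of joint key_first below 0.0015 m), for 0.3 s.
2. the key is held half-pressed, at its first stop, for half a second, the camera still at its mark (value of joint key_first above 0.0035 m and value of joint key_second below 0.0015 m and value of joint camera between -0.04 and 0.04 rad), for 0.5 s.
3. the key is pressed fully down, the camera still at its mark (value of joint each of key_first, key_second above 0.004 m and value of joint camera between -0.04 and 0.04 rad), for 0.05 s.
At the end, for the whole second after the job is handed in: The camera stands at the zero mark, looking straight down within 0.04 rad; the release key is fully up again; the dish is still in the middle of the stage (within 12 mm); the rack, the bottle and the jar are where they were (within 20 mm) (value of joint camera between -0.04 and 0.04 rad and value of joint each of key_first, key_second below 0.001 m and horizontal distance between dish_centre and arc_centre below 0.012 m and distance of each of rack_centre, bottle, jar from where it was at the start of the episode below 0.02 m); the robot touches nothing.
It fails at once if the key is pressed fully down while the camera is off its mark (more than 0.05 rad) (value of joint key_second above 0.0035 m and (value of joint camera above 0.05 rad or value of joint camera below -0.05 rad)).
It fails at once if the dish is moved by more than 10 mm (distance of dish_centre from where it was at the start of the episode above 0.01 m).
It fails at once if the tube rack is moved by more than 20 mm (distance of rack_centre from where it was at the start of the episode above 0.02 m).
It fails at once if the bottle or the jar is moved by more than 20 mm or tipped (distance of any of bottle, jar from where it was at the start of the episode above 0.02 m or angle between any of bottle, jar's own z axis and vertical above 0.3 rad).
It also fails if it takes over 50 s, if anything falls off the work surface, if the arm or the gripper's body presses on something with over 40 N, if the wrist force passes 120 N, or if a joint passes its speed limit or range.

## Working session

There is one attempt and no reset: what is moved stays moved. The work goes in short steps, Python scripts to look and compute and a tool call to move; the robot and the scene stay as the last step left them, time stands still between calls to the robot, and variables do not carry over. Pictures are saved under pics/ and viewed, about 8 in all and at most 12, crops included, and the job is handed in when it is done.

Besides the shell and the picture viewer there is one more tool, called after "Emit:" as name(argument=value, ...) on one line, values as JSON. arm_command: Moves the arm, as the interface text tells. Its arguments: {"type":"object","properties":{"delta_pos":{"type":"array","items":{"type":"array","items":{"type":"number"}}},"rotation":{"type":"array","items":{"type":"array","items":{"type":"number"}}},"gripper":{"type":"number"},"grip_force":{"type":"number"}},"required":["delta_pos","rotation"]}

```bash
mkdir -p pics
python3 - <<'E'
from workcell import monitor, optics, bot
import cv2
for n in("side","top"):
    im=optics.grab_frame(n); cv2.imwrite(f"pics/{n}0.png",im[:,:,::-1]); print(n,optics.camera_params(n))
print(monitor.observe())
E
```

```text
side {'fx': 476.5984512575621, 'fy': 476.5984512575621, 'cx': 313.4006301763511, 'cy': 237.08798494299978, 'dist_coeffs': array([0.01636668, 0.        , 0.        , 0.        , 0.        ]), 'origin': array([ 0.57353246, -0.60797738,  0.88130797]), 'rotation': array([-2.45086763, -0.00905125,  0.00495505])}
top {'fx': 552.2333178163971, 'fy': 552.2333178163971, 'cx': 312.2921072247156, 'cy': 249.65171089960435, 'dist_coeffs': array([-0.15241005,  0.        ,  0.        ,  0.        ,  0.        ]), 'origin': array([0.37195623, 0.00822218, 1.39898554]), 'rotation': array([-2.95585583e+00,  2.12177599e-03, -1.56789834e+00])}
{'clock': 0.1, 'qpos': array([-1.20419471,  0.52195321, -0.03632865,  1.59993014,  0.02121763,
        1.02111064, -0.1128148 ]), 'qd': array([-0.00095074, -0.0007132 ,  0.00081672, -0.00112781,  0.00049613,
        0.00283972, -0.00068084]), 'joint_efforts': array([ 5.47180462e-03, -9.28495288e+01,  1.98408678e+00, -3.70527291e+01,
        1.80438260e-02,  5.55755891e-03,  4.75875936e-05]), 'position': array([0.26431618, 0.56604773, 0.24479149]), 'tool_rot': array([-1.48666524,  1.56978049, -1.92348273]), 'force': array([-1.07440439,  0.3208383 ,  0.35486623]), 'moment': array([-0.02744812,  0.01014114, -0.01110944]), 'grip_width': 0.08534168349966262}
```

View pics/side0.png

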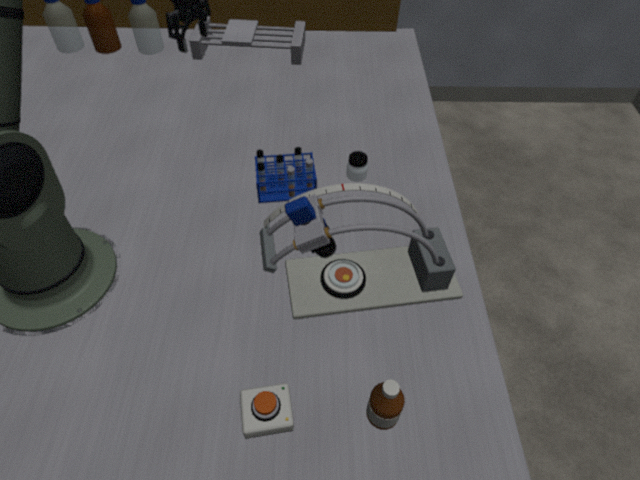

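View pics/top0.png

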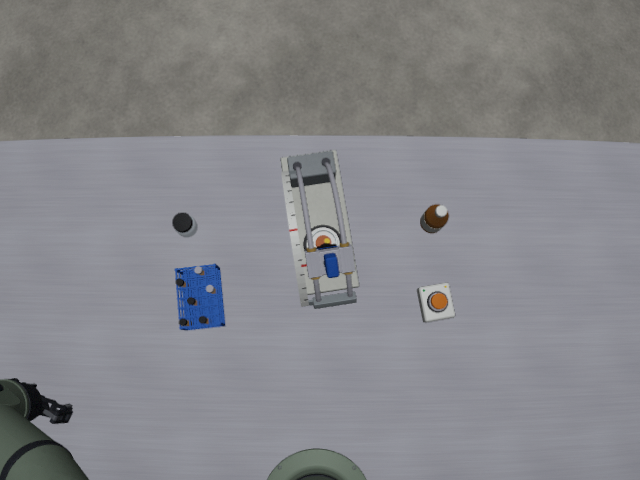

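The side view shows the carriage low at the front (blue grip at 300,211), the red mark at 343,186, the key at 265,405, the bottle at 386,402, and the rack and jar behind. In the top view the grip is at 332,265, the dish at 323,239, the red mark at about 294,230, the key at 438,301, and the stand is yawed slightly to the left.

```bash
cat > h.py <<'E'
import numpy as np, cv2
from scipy.spatial.transform import Rotation as R
from workcell import monitor, optics, bot
P={n:optics.camera_params(n) for n in("side","top")}
def ray(n,uv):
    p=P[n];K=np.array([[p['fx'],0,p['cx']],[0,p['fy'],p['cy']],[0,0,1]])
    q=cv2.undistortPoints(np.array([[uv]],float),K,p['dist_coeffs'])[0,0]
    d=R.from_euler('xyz',p['rotation']).apply([q[0],q[1],1]); return np.array(p['origin']),d/np.linalg.norm(d)
def plane(n,uv,z):
    o,d=ray(n,uv); return o+d*(z-o[2])/d[2]
def tri(us,ut):
    A=np.zeros((3,3));b=np.zeros(3);L=[]
    for n,u in(("side",us),("top",ut)):
        o,d=ray(n,u);M=np.eye(3)-np.outer(d,d);A+=M;b+=M@o;L.append((o,d))
    x=np.linalg.solve(A,b);return x,[np.linalg.norm(np.cross(x-o,d)) for o,d in L]
def blobs(im,name,roi,amin=6):
    h=cv2.cvtColor(im,cv2.COLOR_RGB2HSV);H,S,V=[h[...,i].astype(int) for i in range(3)]
    m={'blue':(abs(H-112)<14)&(S>140)&(V>50),'orange':(H>5)&(H<20)&(S>150)&(V>100),'red':((H<5)|(H>174))&(S>90)&(V>70),
       'white':(S<45)&(V>165)}[name].astype(np.uint8)
    k=np.zeros_like(m);x0,y0,x1,y1=roi;k[y0:y1,x0:x1]=1;m*=k
    n,l,s,c=cv2.connectedComponentsWithStats(m);return [(c[i].round(1),s[i].tolist()) for i in range(1,n) if s[i,4]>=amin],l
E
python3 - <<'E'
from h import *
f={n:cv2.imread(f"pics/{n}0.png")[:,:,::-1].copy() for n in P}
for n,c,r in [("side","blue",(280,185,330,230)),("top","blue",(300,240,360,290)),("side","orange",(240,380,290,430)),("top","orange",(415,280,460,325)),("side","red",(255,170,430,260)),("top","red",(280,190,360,310)),("side","orange",(320,255,370,300)),("top","orange",(300,220,345,255))]:
    print(n,c,blobs(f[n],c,r,3)[0])
t=cv2.resize(f["top"][140:330,270:470],None,fx=4,fy=3.15*4/3.15,interpolation=cv2.INTER_CUBIC)[:,:,::-1]
s=cv2.resize(f["side"][170:320,245:465],None,fx=3.6,fy=3.6,interpolation=cv2.INTER_CUBIC)[:,:,::-1]
cv2.imwrite("pics/t1.png",t[:600]);cv2.imwrite("pics/s1.png",s)
E
```

```text
side blue [(array([292.4, 190.6]), [280, 185, 36, 16, 276]), (array([299.7, 208.8]), [285, 197, 30, 28, 439]), (array([300.5, 221.3]), [299, 220, 4, 3, 6])]
top blue [(array([327.3, 247. ]), [318, 246, 19, 3, 22]), (array([331., 265.]), [324, 253, 15, 25, 276])]
side orange [(array([264.8, 401.8]), [254, 392, 22, 21, 366])]
top orange [(array([438.6, 300.7]), [431, 294, 16, 15, 188])]
side red [(array([342.4, 186.7]), [342, 184, 2, 6, 9])]
top red [(array([292.6, 229.5]), [289, 229, 8, 2, 11]), (array([303.7, 265.2]), [301, 264, 6, 3, 11])]
side orange [(array([342.4, 274.4]), [336, 268, 16, 13, 91])]
top orange [(array([320.2, 240.7]), [316, 236, 11, 10, 60])]
```

View pics/t1.png

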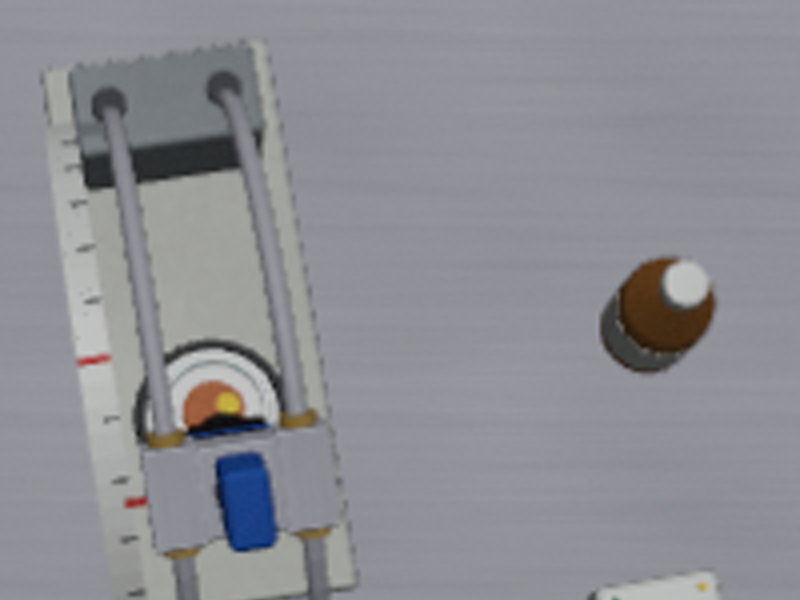

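View pics/s1.png

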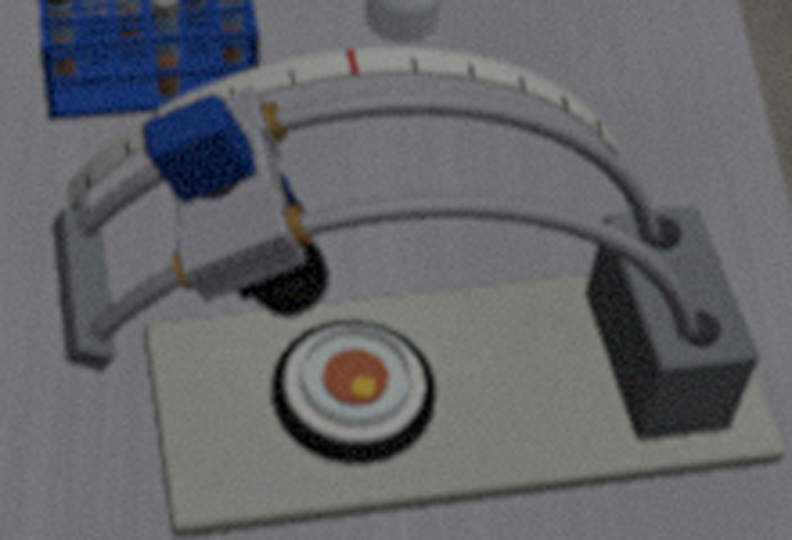

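The crops show the base corners, the scale with its red mark, the pointer (about two marks or 23° in front) and the grip. Now I compute the stand frame, tilt and key.

Run:
```python
from h import *
T=lambda u,v:(270+u/4,140+v/4)
S=lambda u,v:(245+u/3.6,170+v/3.6)
loc={'bl':(.25,.075),'br':(.25,-.075),'fr':(-.12,-.075),'fl':(-.12,.075)}
pts=[('bl',plane('top',T(44,72),.019)),('br',plane('top',T(265,40),.019)),('fr',plane('top',T(356,588),.019)),
('fl',plane('side',S(148,325),.019)),('fr',plane('side',S(177,530),.019)),('br',plane('side',S(782,458),.019))]
A=np.array([loc[k] for k,_ in pts]);B=np.array([p[:2] for _,p in pts])
a=A-A.mean(0);b=B-B.mean(0);yaw=np.arctan2((a[:,0]*b[:,1]-a[:,1]*b[:,0]).sum(),(a*b).sum())
Rm=lambda t:np.array([[np.cos(t),-np.sin(t)],[np.sin(t),np.cos(t)]])
o=B.mean(0)-Rm(yaw)@A.mean(0);print('stand',o.round(4),'yaw',yaw.round(4),'res mm',((A@Rm(yaw).T+o-B)*1000).round(1).tolist())
z,e=tri((342.6,186.8),(292.9,229.7));print('zero',z.round(4),np.round(e,4),'local',(Rm(yaw).T@(z[:2]-o)).round(4))
print('stage side',plane('side',S(355,391),.028)[:2].round(4))
g,e=tri((299.7,208.8),(331,265));print('grip vis',g.round(4),np.round(e,4),'local',(Rm(yaw).T@(g[:2]-o)).round(4))
k,e=tri((264.8,402.2),(438.6,300.7));print('key',k.round(4),np.round(e,4), plane('side',(264.8,402.2),.06),plane('top',(438.6,300.7),.06))
# pointer tilt: pointer on scale radius ~ solve
for th in np.arange(.3,.6,.02):
    p=np.array([-.19*np.sin(th),.068,.045+.19*np.cos(th)]);w=np.r_[Rm(yaw)@p[:2]+o,p[2]]
    oo,d=ray('top',(303.7,265.2));print(round(th,2),np.linalg.norm(np.cross(w-oo,d)).round(4),end='; ')
print('tcp',monitor.observe()['position'])
for n,uv in(("bottle",(436,213)),):print(n,plane('top',uv,.12))
```

```text
stand [ 0.6427 -0.0171] yaw 0.1513 res mm [[1.5, -0.5], [1.4, -2.9], [-0.6, -3.5], [-3.9, 2.7], [-3.9, 0.4], [5.6, 3.8]]
zero [0.6334 0.0532 0.235 ] [0.001 0.001] local [0.0015 0.0709]
stage side [ 0.6438 -0.0186]
grip vis [ 0.5527 -0.0281  0.2589] [0.0009 0.0009] local [-0.0905  0.0027]
key [ 0.4962 -0.2992  0.0551] [0.0016 0.0016] [ 0.49518747 -0.30147543  0.06      ] [ 0.49724202 -0.29759259  0.06      ]
0.3 0.0219; 0.32 0.0186; 0.34 0.0154; 0.36 0.0126; 0.38 0.0103; 0.4 0.0091; 0.42 0.0093; 0.44 0.0108; 0.46 0.0132; 0.48 0.016; 0.5 0.0191; 0.52 0.0223; 0.54 0.0256; 0.56 0.0289; 0.58 0.0322; tcp [0.26431618 0.56604773 0.24479149]
bottle [ 0.70273428 -0.28571865  0.12      ]
```

```bash
cat > plan.py <<'E'
from h import *
O=np.array([.643,-.018]);YAW=.15
Rs=R.from_euler('z',YAW)
def pose(): s=monitor.observe();return s['position'],R.from_euler('xyz',s['tool_rot']),s
def tgt(th,r,sy=1,dy=0):
    x=np.array([np.sin(th),0,-np.cos(th)]);y=np.array([0,sy,0.]);M=np.c_[x,y,np.cross(x,y)]
    return Rs.apply([-r*np.sin(th),dy,.045+r*np.cos(th)])+np.r_[O,0],Rs*R.from_matrix(M)
def down(p,sy=1,yaw=YAW):
    x=np.array([0,0,-1.]);y=np.array([0,sy,0.]);return np.array(p),R.from_euler('z',yaw)*R.from_matrix(np.c_[x,y,np.cross(x,y)])
def rows(p0,R0,p1,R1,n):
    rv=(R0.inv()*R1).as_rotvec();D=[];W=[]
    for i in range(n):
        Ri=R0*R.from_rotvec(rv*i/n);D.append((Ri.inv().apply((p1-p0)/n)/.03).round(2).tolist());W.append((rv/n/np.radians(6)).round(2).tolist())
    print(n,'rows',D,W,sep='\n')
E
python3 - <<'E'
from plan import *
p,Rr,s=pose();print(Rr.as_matrix().round(3))
for sy in(1,-1):
    q,Q=tgt(.41,.33,sy);print(q,np.degrees((Rr.inv()*Q).as_rotvec()))
sy=min((1,-1),key=lambda k:(Rr.inv()*tgt(.41,.33,k)[1]).magnitude())
print(sy)
q,Q=tgt(.41,.34,sy)
pm=np.array([.42,.3,.40]);Qm=R.from_rotvec((Rr.inv()*Q).as_rotvec()*.4);Qm=Rr*Qm
rows(p,Rr,pm,Qm,12);rows(pm,Qm,q,Q,14)
E
```

```text
[[-0.     0.423  0.906]
 [-0.001  0.906 -0.423]
 [-1.    -0.001  0.   ]]
[ 0.51293599 -0.03765725  0.34764987] [-33.13282524 -22.82178135   6.94840355]
[ 0.51293599 -0.03765725  0.34764987] [143.75431179   9.10530477  29.90604579]
1
12
rows
[[-0.43, -0.49, 0.7], [-0.42, -0.5, 0.7], [-0.42, -0.51, 0.7], [-0.41, -0.52, 0.69], [-0.4, -0.53, 0.69], [-0.39, -0.55, 0.68], [-0.39, -0.56, 0.68], [-0.38, -0.57, 0.67], [-0.37, -0.58, 0.66], [-0.37, -0.59, 0.66], [-0.36, -0.6, 0.65], [-0.36, -0.61, 0.64]]
[[-0.18, -0.13, 0.04], [-0.18, -0.13, 0.04], [-0.18, -0.13, 0.04], [-0.18, -0.13, 0.04], [-0.18, -0.13, 0.04], [-0.18, -0.13, 0.04], [-0.18, -0.13, 0.04], [-0.18, -0.13, 0.04], [-0.18, -0.13, 0.04], [-0.18, -0.13, 0.04], [-0.18, -0.13, 0.04], [-0.18, -0.13, 0.04]]
14
rows
[[0.14, -0.75, 0.35], [0.14, -0.76, 0.33], [0.14, -0.77, 0.31], [0.14, -0.77, 0.29], [0.15, -0.78, 0.27], [0.15, -0.79, 0.24], [0.15, -0.8, 0.22], [0.15, -0.8, 0.2], [0.14, -0.81, 0.18], [0.14, -0.81, 0.15], [0.14, -0.82, 0.13], [0.14, -0.82, 0.11], [0.14, -0.82, 0.09], [0.13, -0.83, 0.06]]
[[-0.24, -0.16, 0.05], [-0.24, -0.16, 0.05], [-0.24, -0.16, 0.05], [-0.24, -0.16, 0.05], [-0.24, -0.16, 0.05], [-0.24, -0.16, 0.05], [-0.24, -0.16, 0.05], [-0.24, -0.16, 0.05], [-0.24, -0.16, 0.05], [-0.24, -0.16, 0.05], [-0.24, -0.16, 0.05], [-0.24, -0.16, 0.05], [-0.24, -0.16, 0.05], [-0.24, -0.16, 0.05]]
```

Emit:
arm_command(delta_pos=[[-0.43,-0.49,0.7],[-0.42,-0.5,0.7],[-0.42,-0.51,0.7],[-0.41,-0.52,0.69],[-0.4,-0.53,0.69],[-0.39,-0.55,0.68],[-0.39,-0.56,0.68],[-0.38,-0.57,0.67],[-0.37,-0.58,0.66],[-0.37,-0.59,0.66]], rotation=[[-0.18,-0.13,0.04],[-0.18,-0.13,0.04],[-0.18,-0.13,0.04],[-0.18,-0.13,0.04],[-0.18,-0.13,0.04],[-0.18,-0.13,0.04],[-0.18,-0.13,0.04],[-0.18,-0.13,0.04],[-0.18,-0.13,0.04],[-0.18,-0.13,0.04]], gripper=-1)

```text
clock: 1.1
position: [0.3956, 0.3369, 0.3745]
tool_rot: [0.134, 1.428, -0.102]
force: [1.3, 0.8, -0.3]
grip_width: 0.0853
```

Run:
```python
from plan import *
p,Rr,s=pose();print(p,s['clock'],s['qpos'].round(2))
q,Q=tgt(.41,.34);rows(p,Rr,q,Q,20)
```

```text
[0.39555598 0.33694175 0.37447319] 1.1 [-0.92  0.18  0.04  1.77  0.13  1.11  0.4 ]
20
rows
[[0.06, -0.56, 0.32], [0.07, -0.57, 0.31], [0.07, -0.58, 0.3], [0.07, -0.58, 0.29], [0.07, -0.59, 0.28], [0.07, -0.59, 0.26], [0.07, -0.6, 0.25], [0.07, -0.6, 0.24], [0.07, -0.61, 0.23], [0.07, -0.61, 0.21], [0.07, -0.62, 0.2], [0.07, -0.62, 0.19], [0.07, -0.63, 0.18], [0.07, -0.63, 0.16], [0.07, -0.63, 0.15], [0.07, -0.64, 0.14], [0.07, -0.64, 0.13], [0.07, -0.64, 0.11], [0.07, -0.64, 0.1], [0.07, -0.64, 0.09]]
[[-0.18, -0.13, 0.04], [-0.18, -0.13, 0.04], [-0.18, -0.13, 0.04], [-0.18, -0.13, 0.04], [-0.18, -0.13, 0.04], [-0.18, -0.13, 0.04], [-0.18, -0.13, 0.04], [-0.18, -0.13, 0.04], [-0.18, -0.13, 0.04], [-0.18, -0.13, 0.04], [-0.18, -0.13, 0.04], [-0.18, -0.13, 0.04], [-0.18, -0.13, 0.04], [-0.18, -0.13, 0.04], [-0.18, -0.13, 0.04], [-0.18, -0.13, 0.04], [-0.18, -0.13, 0.04], [-0.18, -0.13, 0.04], [-0.18, -0.13, 0.04], [-0.18, -0.13, 0.04]]
```

Emit:
arm_command(delta_pos=[[0.06,-0.56,0.32],[0.07,-0.57,0.31],[0.07,-0.58,0.3],[0.07,-0.58,0.29],[0.07,-0.59,0.28],[0.07,-0.59,0.26],[0.07,-0.6,0.25],[0.07,-0.6,0.24],[0.07,-0.61,0.23],[0.07,-0.61,0.21]], rotation=[[-0.18,-0.13,0.04],[-0.18,-0.13,0.04],[-0.18,-0.13,0.04],[-0.18,-0.13,0.04],[-0.18,-0.13,0.04],[-0.18,-0.13,0.04],[-0.18,-0.13,0.04],[-0.18,-0.13,0.04],[-0.18,-0.13,0.04],[-0.18,-0.13,0.04]])

```text
clock: 2.1
position: [0.4545, 0.1404, 0.3667]
tool_rot: [0.068, 1.283, 0.03]
force: [0.3, 1.2, 0.4]
grip_width: 0.0855
```

Emit:
arm_command(delta_pos=[[0.07,-0.62,0.2],[0.07,-0.62,0.19],[0.07,-0.63,0.18],[0.07,-0.63,0.16],[0.07,-0.63,0.15],[0.07,-0.64,0.14],[0.07,-0.64,0.13],[0.07,-0.64,0.11],[0.07,-0.64,0.1],[0.07,-0.64,0.09]], rotation=[[-0.18,-0.13,0.04],[-0.18,-0.13,0.04],[-0.18,-0.13,0.04],[-0.18,-0.13,0.04],[-0.18,-0.13,0.04],[-0.18,-0.13,0.04],[-0.18,-0.13,0.04],[-0.18,-0.13,0.04],[-0.18,-0.13,0.04],[-0.18,-0.13,0.04]])

```text
clock: 3.1
position: [0.5131, -0.0556, 0.3588]
tool_rot: [-0.025, 1.141, 0.142]
force: [0.2, 0.2, 0.1]
grip_width: 0.0855
```

Run:
```python
from plan import *
p,Rr,s=pose();print(p,s['clock'],s['qpos'].round(2))
q,Q=tgt(.41,.30);rows(p,Rr,q,Q,5)
```

```text
[ 0.51314429 -0.05561258  0.35877766] 3.1 [-0.42  0.02  0.48  2.06 -0.15  0.64  1.89]
5
rows
[[0.27, 0.12, -0.02], [0.27, 0.12, -0.02], [0.27, 0.12, -0.02], [0.27, 0.12, -0.02], [0.27, 0.12, -0.02]]
[[0.03, 0.04, 0.01], [0.03, 0.04, 0.01], [0.03, 0.04, 0.01], [0.03, 0.04, 0.01], [0.03, 0.04, 0.01]]
```

Emit:
arm_command(delta_pos=[[0.27,0.12,-0.02],[0.27,0.12,-0.02],[0.27,0.12,-0.02],[0.27,0.12,-0.02],[0.27,0.12,-0.02],[0,0,0]], rotation=[[0.03,0.04,0.01],[0.03,0.04,0.01],[0.03,0.04,0.01],[0.03,0.04,0.01],[0.03,0.04,0.01],[0,0,0]])

```text
clock: 3.7
position: [0.5241, -0.0345, 0.3165]
tool_rot: [0.005, 1.166, 0.155]
force: [-0.2, -0.5, 0.2]
grip_width: 0.0852
```

Run:
```python
from plan import *
p,Rr,s=pose();print(p,s['clock'],s['qpos'].round(2))
q,Q=tgt(.41,.228);rows(p,Rr,q,Q,8)
a=optics.grab_frame("top")[180:320,240:420];b=optics.grab_frame("side")[110:250,220:400]
cv2.imwrite("pics/pre.png",cv2.resize(np.hstack([a,b]),None,fx=2.2,fy=2.2,interpolation=2)[:,:,::-1])
```

```text
[ 0.52410444 -0.03446874  0.31646544] 3.7 [-0.43  0.11  0.46  2.09 -0.22  0.56  1.9 ]
8
rows
[[0.29, -0.01, 0.01], [0.29, -0.01, 0.01], [0.29, -0.01, 0.01], [0.29, -0.01, 0.01], [0.29, -0.01, 0.01], [0.29, -0.01, 0.01], [0.29, -0.01, 0.01], [0.29, -0.01, 0.01]]
[[-0.0, -0.01, -0.0], [-0.0, -0.01, -0.0], [-0.0, -0.01, -0.0], [-0.0, -0.01, -0.0], [-0.0, -0.01, -0.0], [-0.0, -0.01, -0.0], [-0.0, -0.01, -0.0], [-0.0, -0.01, -0.0]]
```

View pics/pre.png

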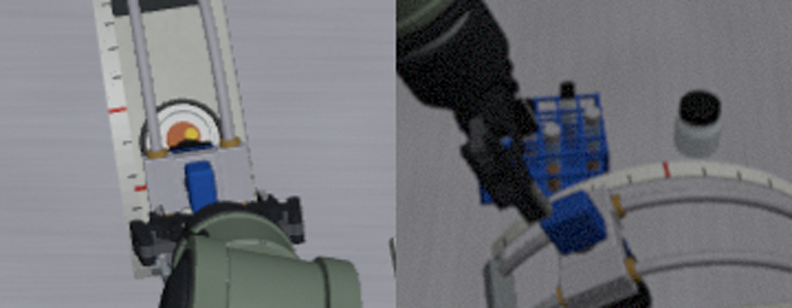

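The fingers straddle the grip block in both views (top: fingers at 145,240 and 292,215, with the block between them). I advance.

Emit:
arm_command(delta_pos=[[0.29,-0.01,0.01],[0.29,-0.01,0.01],[0.29,-0.01,0.01],[0.29,-0.01,0.01],[0.29,-0.01,0.01],[0.29,-0.01,0.01],[0.29,-0.01,0.01],[0.25,-0.01,0.01],[0,0,0]], rotation=[[0,-0.01,0],[0,-0.01,0],[0,-0.01,0],[0,-0.01,0],[0,-0.01,0],[0,-0.01,0],[0,-0.01,0],[0,-0.01,0],[0,0,0]])

```text
clock: 4.7
position: [0.5565, -0.0336, 0.2501]
tool_rot: [0.004, 1.155, 0.153]
force: [0.2, 0.6, 1.2]
grip_width: 0.0855
```

Run:
```python
from plan import *
p,Rr,s=pose();print(p,s['force'])
q,Q=tgt(.41,.228);rows(p,Rr,q,Q,1)
a=optics.grab_frame("top")[180:320,240:420];b=optics.grab_frame("side")[110:250,220:400]
cv2.imwrite("pics/pre2.png",cv2.resize(np.hstack([a,b]),None,fx=2.2,fy=2.2,interpolation=2)[:,:,::-1])
```

```text
[ 0.55650169 -0.03357176  0.2501365 ] [0.24442937 0.58815703 1.24197496]
1
rows
[[-0.16, 0.08, -0.04]]
[[-0.02, 0.05, -0.01]]
```

View pics/pre2.png

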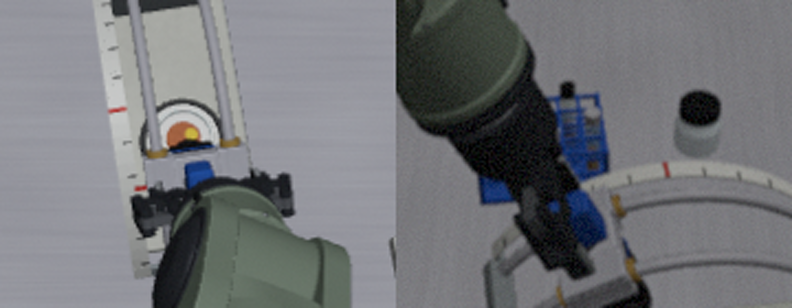

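Fingers are on both sides of the block. I back off 4 mm and close.

Emit:
arm_command(delta_pos=[[-0.15,0.08,0.05],[0,0,0]], rotation=[[0,0.05,0],[0,0,0]])

```text
clock: 5.0
position: [0.5557, -0.0315, 0.2569]
tool_rot: [0.004, 1.159, 0.152]
force: [0.1, 1.2, 0.6]
grip_width: 0.0853
```

Emit:
arm_command(delta_pos=[[0,0,0],[0,0,0],[0,0,0],[0,0,0],[0,0,0],[0,0,0],[0,0,0],[0,0,0]], rotation=[[0,0,0],[0,0,0],[0,0,0],[0,0,0],[0,0,0],[0,0,0],[0,0,0],[0,0,0]], gripper=1, grip_force=40)

```text
clock: 5.8
position: [0.5554, -0.0279, 0.2582]
tool_rot: [0.012, 1.158, 0.164]
force: [-2.0, 2.4, 2.1]
grip_width: 0.0255
```

Run:
```python
from plan import *
p,Rr,s=pose();print(p,s['force'],s['grip_width'],s['qpos'].round(2))
l=Rs.inv().apply(p-np.r_[O,.045]);print('local',l.round(4),'th',np.arctan2(-l[0],l[2]),'r',np.hypot(l[0],l[2]), 'toolx tilt',np.arcsin(Rs.inv().apply(Rr.apply([1,0,0]))[0]))
```

```text
[ 0.55540956 -0.02785905  0.25820846] [-1.98565755  2.40187     2.12036472] 0.025484914992901637 [-0.34  0.25  0.38  2.11 -0.4   0.42  2.07]
local [-0.0881  0.0033  0.2132] th 0.39176343189506957 r 0.23068587616982228 toolx tilt 0.41276653458847684
```

Emit:
arm_command(delta_pos=[[0.01,0,0.23],[0.01,0,0.23],[0.01,0,0.23],[0.01,0,0.23],[0.01,0,0.23],[0,0,0]], rotation=[[0,0.29,0],[0,0.29,0],[0,0.29,0],[0,0.29,0],[0,0.29,0],[0,0,0]])

```text
clock: 6.4
position: [0.5875, -0.0228, 0.269]
tool_rot: [0.022, 1.318, 0.175]
force: [0.2, 1.3, 3.9]
grip_width: 0.0256
```

```bash
cat > st.py <<'E'
from plan import *
p,Rr,s=pose();print(p,s['force'].round(1),s['grip_width'],s['qpos'].round(2),s['clock'])
l=Rs.inv().apply(p-np.r_[O,.045]);print('local',l.round(4),'th',np.arctan2(-l[0],l[2]),'r',np.hypot(l[0],l[2]), 'toolx tilt',np.arcsin(Rs.inv().apply(Rr.apply([1,0,0]))[0]))
E
python3 st.py
```

```text
[ 0.58746325 -0.02279838  0.26896696] [0.2 1.3 3.9] 0.025606646037451008 [-0.39  0.35  0.45  1.9  -0.31  0.7   1.95] 6.4
local [-0.0556  0.0036  0.224 ] th 0.2434587727484735 r 0.23077243639475714 toolx tilt 0.25273432144298136
```

Emit:
arm_command(delta_pos=[[0.01,0,0.23],[0.01,0,0.23],[0.01,0,0.23],[0.01,0,0.23],[0.01,0,0.23],[0.01,0,0.23],[0.01,0,0.23],[0.01,0,0.15],[0,0,0]], rotation=[[0,0.29,0],[0,0.29,0],[0,0.29,0],[0,0.29,0],[0,0.29,0],[0,0.29,0],[0,0.29,0],[0,0.19,0],[0,0,0]])

```text
clock: 7.3
position: [0.64, -0.0147, 0.2759]
tool_rot: [0.417, 1.551, 0.571]
force: [1.6, 2.8, 2.3]
grip_width: 0.0255
```

```bash
python3 st.py
python3 - <<'E'
from h import *
a=optics.grab_frame("top");b=optics.grab_frame("side");print(blobs(a,'red',(275,190,360,310),3)[0],blobs(b,'red',(255,160,430,260),3)[0])
cv2.imwrite("pics/z.png",cv2.resize(np.hstack([a[180:280,260:360],b[130:230,280:380]]),None,fx=4,fy=4,interpolation=2)[:,:,::-1])
E
```

```text
[ 0.63998096 -0.01465709  0.2759336 ] [1.6 2.8 2.3] 0.025452478704751178 [-0.37  0.55  0.47  1.55 -0.28  1.09  1.89] 7.3
local [-0.0025  0.0038  0.2309] th 0.010762748579484704 r 0.23094697768753675 toolx tilt 0.017709075413829666
[] []
```

View pics/z.png

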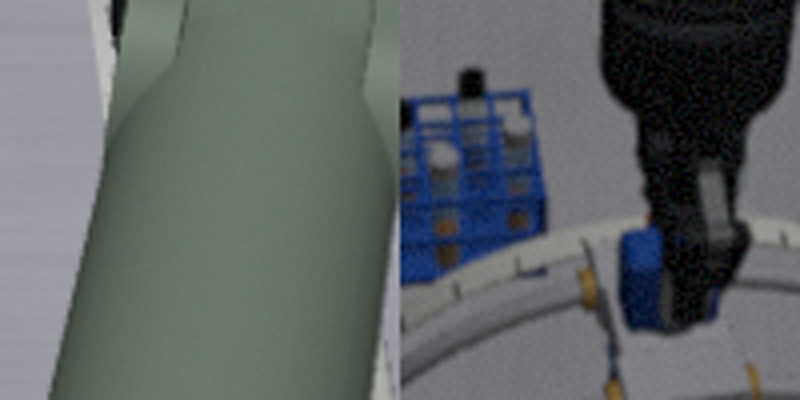

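The arm hides the red mark in both views. I add the small remainder (~0.014 rad), open, retreat and then check.

Emit:
arm_command(delta_pos=[[0,0,0.11],[0,0,0],[0,0,0]], rotation=[[0,0.12,0],[0,0,0],[0,0,0]])

```text
clock: 7.7
position: [0.6428, -0.0142, 0.276]
tool_rot: [1.012, 1.561, 1.166]
force: [-2.5, 1.8, 5.0]
grip_width: 0.0253
```

Emit:
arm_command(delta_pos=[[0,0,0],[0,0,0],[0,0,0],[0,0,0],[0,0,0],[0,0,0]], rotation=[[0,0,0],[0,0,0],[0,0,0],[0,0,0],[0,0,0],[0,0,0]], gripper=-1)

```text
clock: 8.3
position: [0.642, -0.0146, 0.2751]
tool_rot: [1.156, 1.561, 1.309]
force: [-0.2, -0.2, -0.7]
grip_width: 0.0853
```

```bash
python3 st.py
```

```text
[ 0.64204151 -0.01461432  0.27510457] [-0.2 -0.2 -0.7] 0.08528992999264161 [-0.36  0.56  0.47  1.54 -0.28  1.11  1.89] 8.3
local [-0.0004  0.0035  0.2301] th 0.001919897926099482 r 0.23010499050558075 toolx tilt 0.003869660544812715
```

Retreat up 100 mm, then towards the key side (and back to the robot) to clear the view.

Emit:
arm_command(delta_pos=[[-0.5,0,0],[-0.7,0,0],[-0.7,0,0],[-0.7,0,0],[-0.7,0,0]], rotation=[[0,0,0],[0,0,0],[0,0,0],[0,0,0],[0,0,0]])

```text
clock: 8.8
position: [0.6406, -0.0153, 0.3745]
tool_rot: [1.729, 1.562, 1.881]
force: [0.3, 0.4, -0.8]
grip_width: 0.0854
```

Run:
```python
from plan import *
p,Rr,s=pose();print(p,s['clock'])
q,Q=down([.496,-.300,.20],1,.15-.15);rows(p,Rr,q,Q,14)
```

```text
[ 0.64062597 -0.0153128   0.37454659] 8.8
14
rows
[[0.41, -0.62, -0.44], [0.41, -0.63, -0.44], [0.41, -0.63, -0.43], [0.41, -0.63, -0.42], [0.41, -0.64, -0.42], [0.41, -0.64, -0.41], [0.41, -0.65, -0.4], [0.41, -0.65, -0.39], [0.41, -0.66, -0.39], [0.41, -0.66, -0.38], [0.41, -0.66, -0.37], [0.41, -0.67, -0.37], [0.41, -0.67, -0.36], [0.42, -0.67, -0.35]]
[[0.1, -0.0, -0.01], [0.1, -0.0, -0.01], [0.1, -0.0, -0.01], [0.1, -0.0, -0.01], [0.1, -0.0, -0.01], [0.1, -0.0, -0.01], [0.1, -0.0, -0.01], [0.1, -0.0, -0.01], [0.1, -0.0, -0.01], [0.1, -0.0, -0.01], [0.1, -0.0, -0.01], [0.1, -0.0, -0.01], [0.1, -0.0, -0.01], [0.1, -0.0, -0.01]]
```

Emit:
arm_command(delta_pos=[[0,-0.62,-0.44],[0,-0.63,-0.44],[0,-0.63,-0.43],[0,-0.63,-0.42],[0.2,-0.64,-0.42],[0.41,-0.64,-0.41],[0.41,-0.65,-0.4],[0.41,-0.65,-0.39],[0.41,-0.66,-0.39],[0.41,-0.66,-0.38]], rotation=[[0.1,0,-0.01],[0.1,0,-0.01],[0.1,0,-0.01],[0.1,0,-0.01],[0.1,0,-0.01],[0.1,0,-0.01],[0.1,0,-0.01],[0.1,0,-0.01],[0.1,0,-0.01],[0.1,0,-0.01]], gripper=1)

```text
clock: 9.8
position: [0.5261, -0.2356, 0.3042]
tool_rot: [-1.654, 1.569, -1.617]
force: [0.9, -0.5, 0.2]
grip_width: -0.0001
```

Run:
```python
from plan import *
p,Rr,s=pose();print(p,s['clock'],s['grip_width'])
q,Q=down([.496,-.300,.15],1,0);rows(p,Rr,q,Q,8)
a=optics.grab_frame("top");b=optics.grab_frame("side");print(blobs(a,'red',(275,190,360,310),3)[0],blobs(b,'red',(255,160,430,260),3)[0],blobs(b,'blue',(310,150,390,230),20)[0],blobs(a,'blue',(305,190,360,280),20)[0])
cv2.imwrite("pics/z2.png",cv2.resize(np.hstack([a[170:290,260:360],b[140:260,280:380]]),None,fx=4,fy=4,interpolation=2)[:,:,::-1])
```

```text
[ 0.52613905 -0.23560629  0.30421876] 9.8 -6.683251958167155e-05
8
rows
[[0.64, -0.26, -0.14], [0.64, -0.26, -0.13], [0.64, -0.26, -0.13], [0.64, -0.26, -0.13], [0.64, -0.27, -0.13], [0.64, -0.27, -0.13], [0.64, -0.27, -0.13], [0.64, -0.27, -0.13]]
[[0.04, -0.0, 0.0], [0.04, -0.0, 0.0], [0.04, -0.0, 0.0], [0.04, -0.0, 0.0], [0.04, -0.0, 0.0], [0.04, -0.0, 0.0], [0.04, -0.0, 0.0], [0.04, -0.0, 0.0]]
[(array([295.3, 229.6]), [290, 229, 11, 2, 19])] [] [(array([313.2, 180.9]), [310, 173, 6, 17, 61]), (array([349. , 198.1]), [337, 186, 25, 26, 533])] [(array([324.7, 222.7]), [318, 211, 14, 24, 270])]
```

View pics/z2.png

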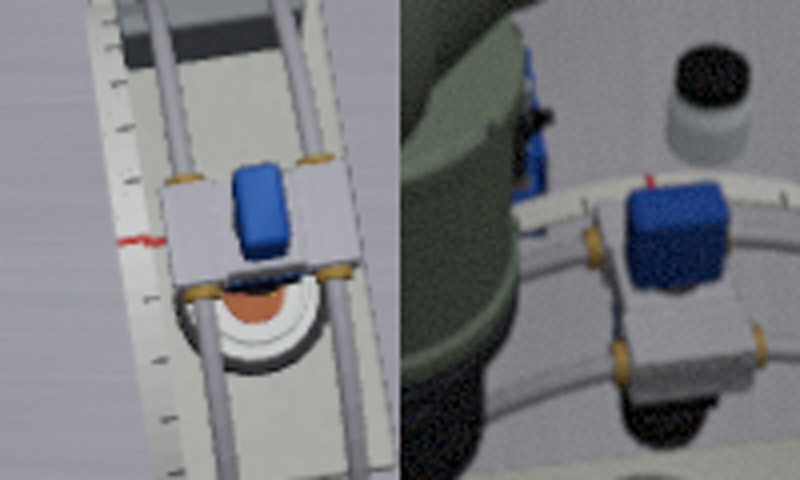

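Run:
```python
from h import *
a=optics.grab_frame("top").astype(float);b=cv2.imread("pics/top0.png")[:,:,::-1].astype(float)
for n,i in(("now",a),("start",b)):
    w=np.clip(i[...,0]-i[...,1:].max(2)-15,0,None)[224:236,286:304]
    print(n,[(286+j,round(float((w[:,j]*np.arange(224,236)).sum()/w[:,j].sum()),1)) for j in range(18) if w[:,j].sum()>40])
g,e=tri((349,198.1),(324.7,222.7));print(g,e)
Rm=lambda t:np.array([[np.cos(t),-np.sin(t)],[np.sin(t),np.cos(t)]])
z=np.array([.6334,.0532]);d=Rm(.15).T@(g[:2]-z);print('grip rel. zero mark, stand axes',d)
# expected pixel of pointer root (y=.053) at th=0 and +0.02, relative to mark: project
p=P['top'];Rc=R.from_euler('xyz',p['rotation']);K=np.array([[p['fx'],0,p['cx']],[0,p['fy'],p['cy']],[0,0,1]])
for y,th,r in[(.068,0,.19),(.055,0,.19),(.055,.02,.19),(.055,0,.2)]:
    l=np.array([-r*np.sin(th),y,.045+r*np.cos(th)]);w=R.from_euler('z',.15).apply(l)+[.643,-.015,0]
    c=Rc.inv().apply(w-p['origin']);print(y,th,r,cv2.projectPoints(c[None],np.zeros(3),np.zeros(3),K,p['dist_coeffs'])[0].round(1).ravel())
```

```text
now [(289, 230.1), (290, 230.0), (291, 229.7), (292, 229.7), (293, 229.6), (294, 229.4), (295, 229.2), (296, 229.6), (297, 229.9), (298, 230.0), (299, 229.8), (300, 229.7)]
start [(289, 230.1), (290, 230.0), (291, 229.7), (292, 229.7), (293, 229.6), (294, 229.4), (295, 229.1), (296, 229.1), (297, 229.2)]
[ 0.64009979 -0.01468557  0.2735282 ] [np.float64(0.0007908227366001934), np.float64(0.0007908227366001203)]
grip rel. zero mark, stand axes [-0.00352013 -0.06812449]
0.068 0 0.19 [293.4 230.4]
0.055 0 0.19 [299.4 229.5]
0.055 0.02 0.19 [299.6 231.3]
0.055 0 0.2 [299.2 228.5]
```

The pointer sits on the red mark: about 1.2 px, or 0.015 rad, to the front, and the triangulated grip agrees at ~0.015 rad. That is well within 0.04. Now the key.

Emit:
arm_command(delta_pos=[[0.64,-0.26,-0.14],[0.64,-0.26,-0.13],[0.64,-0.26,-0.13],[0.64,-0.26,-0.13],[0.64,-0.27,-0.13],[0.64,-0.27,-0.13],[0.64,-0.27,-0.13],[0.64,-0.27,-0.13],[0,0,0]], rotation=[[0.04,0,0],[0.04,0,0],[0.04,0,0],[0.04,0,0],[0.04,0,0],[0.04,0,0],[0.04,0,0],[0.04,0,0],[0,0,0]])

```text
clock: 10.85
position: [0.494, -0.302, 0.1467]
tool_rot: [-0.121, 1.569, -0.119]
force: [-1.2, 0.2, 0.1]
grip_width: 0.0005
```

Run:
```python
from plan import *
p,Rr,s=pose();print(p,s['clock'],s['force'])
q,Q=down([.496,-.300,.085],1,0);rows(p,Rr,q,Q,6)
```

```text
[ 0.4939549  -0.30196119  0.14668657] 10.85 [-1.17791565  0.17074316  0.12497109]
6
rows
[[0.34, 0.01, 0.01], [0.34, 0.01, 0.01], [0.34, 0.01, 0.01], [0.34, 0.01, 0.01], [0.34, 0.01, 0.01], [0.34, 0.01, 0.01]]
[[0.0, 0.0, 0.0], [0.0, 0.0, 0.0], [0.0, 0.0, 0.0], [0.0, 0.0, 0.0], [0.0, 0.0, 0.0], [0.0, 0.0, 0.0]]
```

Emit:
arm_command(delta_pos=[[0.34,0.01,0.01],[0.34,0.01,0.01],[0.34,0.01,0.01],[0.34,0.01,0.01],[0.34,0.01,0.01],[0.3,0.01,0.01],[0,0,0]], rotation=[[0,0,0],[0,0,0],[0,0,0],[0,0,0],[0,0,0],[0,0,0],[0,0,0]])

```text
clock: 11.55
position: [0.4982, -0.2982, 0.0838]
tool_rot: [-0.018, 1.566, -0.013]
force: [-0.4, 0.7, -0.3]
grip_width: -0.0001
```

Run:
```python
from h import *
s=monitor.observe();print(s['position'],s['force'])
a=optics.grab_frame("top")[260:340,390:480];b=optics.grab_frame("side")[340:440,210:330]
cv2.imwrite("pics/k.png",np.hstack([cv2.resize(a,(400,356),interpolation=2),cv2.resize(b,(400,356),interpolation=2)])[:,:,::-1])
```

```text
[ 0.49817865 -0.29824396  0.08381791] [-0.36409346  0.69253934 -0.33930088]
```

View pics/k.png

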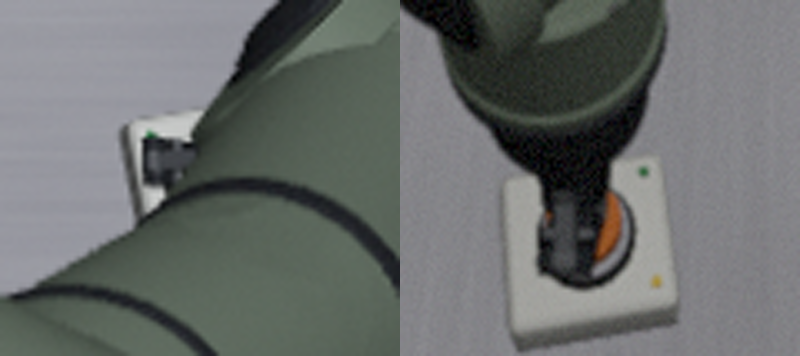

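Fingertips are over the key (side crop at 572,240; key centre ~585,235). I lower gently.

Emit:
arm_command(delta_pos=[[0.2,0,0],[0.1,0,0],[0,0,0]], rotation=[[0,0,0],[0,0,0],[0,0,0]])

```text
clock: 11.95
position: [0.499, -0.2991, 0.0761]
tool_rot: [-0.191, 1.563, -0.187]
force: [-0.2, 0.4, 0.3]
grip_width: 0.0001
```

Emit:
arm_command(delta_pos=[[0.05,0,0],[0,0,0]], rotation=[[0,0,0],[0,0,0]])

```text
clock: 12.15
position: [0.4991, -0.2992, 0.0747]
tool_rot: [-0.202, 1.563, -0.198]
force: [0.0, -0.1, -0.3]
grip_width: 0.0002
```

Emit:
arm_command(delta_pos=[[0.07,0,0],[0,0,0]], rotation=[[0,0,0],[0,0,0]])

```text
clock: 12.35
position: [0.4993, -0.2993, 0.0728]
tool_rot: [-0.215, 1.562, -0.21]
force: [-0.2, 0.3, 2.3]
grip_width: -0.0002
```

Emit:
arm_command(delta_pos=[[0.07,0,0],[0,0,0]], rotation=[[0,0,0],[0,0,0]])

```text
clock: 12.55
position: [0.4993, -0.2993, 0.0707]
tool_rot: [-0.212, 1.562, -0.208]
force: [-0.4, 1.2, 2.9]
grip_width: 0.0
```

Emit:
arm_command(delta_pos=[[0.05,0,0],[0,0,0]], rotation=[[0,0,0],[0,0,0]])

```text
clock: 12.75
position: [0.4993, -0.2994, 0.0693]
tool_rot: [-0.206, 1.562, -0.202]
force: [-1.0, 0.9, 3.5]
grip_width: -0.0001
```

Emit:
arm_command(delta_pos=[[0.03,0,0],[0,0,0]], rotation=[[0,0,0],[0,0,0]])

```text
clock: 12.95
position: [0.4993, -0.2994, 0.0686]
tool_rot: [-0.18, 1.562, -0.176]
force: [-1.4, 2.2, 9.0]
grip_width: -0.0001
```

At the first stop (force jumped to 9 N at z 0.0686). I hold here.

Emit:
arm_command(delta_pos=[[0,0,0],[0,0,0],[0,0,0],[0,0,0],[0,0,0],[0,0,0],[0,0,0],[0,0,0],[0,0,0],[0,0,0]], rotation=[[0,0,0],[0,0,0],[0,0,0],[0,0,0],[0,0,0],[0,0,0],[0,0,0],[0,0,0],[0,0,0],[0,0,0]])

```text
clock: 13.95
position: [0.4993, -0.2994, 0.0691]
tool_rot: [-0.138, 1.562, -0.134]
force: [-1.1, 1.2, 4.1]
grip_width: 0.0001
```

Emit:
arm_command(delta_pos=[[0.07,0,0],[0.09,0,0],[0.06,0,0],[0,0,0]], rotation=[[0,0,0],[0,0,0],[0,0,0],[0,0,0]])

```text
clock: 14.35
position: [0.4994, -0.2995, 0.064]
tool_rot: [-0.06, 1.561, -0.056]
force: [-4.4, 3.0, 12.5]
grip_width: -0.0005
```

Emit:
arm_command(delta_pos=[[0.04,0,0],[0.03,0,0],[0,0,0]], rotation=[[0,0,0],[0,0,0],[0,0,0]])

```text
clock: 14.65
position: [0.4993, -0.2995, 0.0643]
tool_rot: [0.047, 1.56, 0.051]
force: [-3.3, 2.6, 11.6]
grip_width: -0.0003
```

Emit:
arm_command(delta_pos=[[-0.2,0,0],[-0.3,0,0],[-0.8,0,0],[-0.8,0,0],[-0.8,0,0],[-0.8,0,0],[-0.3,0.8,-0.8],[0,0.8,-0.8],[0,0.5,-0.8],[0,0,0]], rotation=[[0,0,0],[0,0,0],[0,0,0],[0,0,0],[0,0,0],[0,0,0],[0,0,0],[0,0,0],[0,0,0],[0,0,0]])

```text
clock: 15.65
position: [0.423, -0.235, 0.189]
tool_rot: [0.014, 1.559, 0.017]
force: [0.6, 0.7, -0.3]
grip_width: -0.0001
```

Run:
```python
from h import *
s=monitor.observe();print(s['position'],s['force'],s['clock'])
for n in P: cv2.imwrite(f"pics/{n}9.png",optics.grab_frame(n)[:,:,::-1])
a=cv2.imread("pics/top9.png");b=cv2.imread("pics/side9.png")
cv2.imwrite("pics/fin.png",np.hstack([cv2.resize(a,(400,300)),cv2.resize(b,(400,300))]))
for n,c,r in [("side","orange",(240,380,290,430)),("top","orange",(415,280,460,325)),("top","red",(275,190,360,310))]:
    print(n,c,blobs((a if n=="top" else b)[:,:,::-1].copy(),c,r,3)[0])
```

```text
[ 0.42298404 -0.23500243  0.18903976] [ 0.61119891  0.6500317  -0.31370301] 15.65
side orange [(array([264.7, 402. ]), [254, 392, 22, 21, 372])]
top orange []
top red [(array([295.3, 229.6]), [290, 229, 11, 2, 19])]
```

View pics/fin.png

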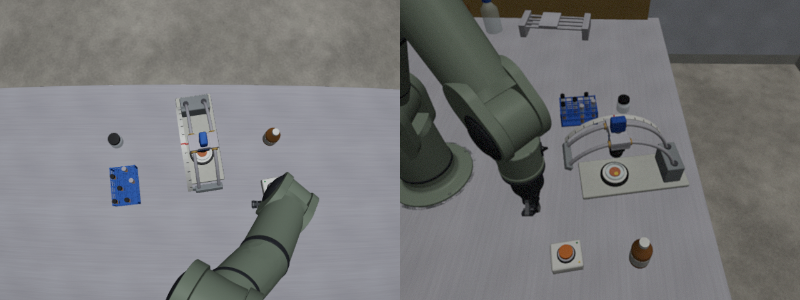

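The final image shows the key up (same side pixel, 264.7,402), the pointer still on the red mark, the rack, jar, bottle and dish in place, and the arm clear. Handing in.

```bash
python3 -c "
from workcell import bot
print(bot.job_done())"
```

```text
the job is handed in; nothing more can be done
None
```

I slid the camera to the zero mark, took the picture with the release key, and handed the job in at about 16 s of the 50 s allowed. No verdict came back, so the following is from my own measurements.

- **Camera:** I gripped the blue block and slid the carriage about 0.41 rad up the arc. The pointer stands about 0.015 rad to the front of the red mark (limit 0.04). The pointer pixels and the triangulated grip position agree on that. In the last picture the red mark and pointer read the same as before the press.
- **Key:** I held it at its first stop for about 1 s. The force jumped to about 9 N on reaching the stop and settled at about 4 N. I then pressed it about 5 mm further, to 12.5 N, where it stopped moving, and let it up. In the last side view it is back at its starting height.
- **Full press:** I judged this from force and height only; no camera view shows the bottom of the travel. I estimate 4.7 to 5 mm of second travel, and 4 mm is required.
- **Surroundings:** In the last pictures the dish, rack, bottle and jar look unmoved; I judged this by eye and did not measure it. The arm is clear of everything.

My first estimate of the stand's position was about 3 mm off sideways. The gripper gave by that amount when it closed on the block.

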